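Size an unmarked press disc in the stepped bore gauge

TASK

Find the size of the unmarked press disc that stands in the low square frame: offer it to the bores of the stepped gauge, one after another from the smallest upward without skipping any, gently and without forcing it, until it enters. Leave it standing upright, fully home, flush, in that first bore that takes it, never letting it into a larger one, and leave the other two discs and the things round about where they are.

Things in the scene. Friction and masses are not known exactly. Their poses are not given: they have to be found in the camera images.
- gauge: steel gauge block, 62 x 184 x 22 mm (its x, y, z), with four blind bores in its top in a row along y, growing toward its +y end. It floats on springs (2 N preload, then 3 N/mm straight down, stop after 6 mm) over a fixed base plate, 74 x 200 mm. A bore too small stops a disc on its rim; home in the right one, its foot is flush with the block. Origin: centre of the underside, 14 mm above the worktop.
- hole1 (a point): centre of the mouth of gauge bore 1 of 4 (1 is the smallest), 24.6 mm in diameter, 12 mm deep, too small for all three discs; the point is at the block's top face, 36 mm above the worktop. In a bore that takes it a disc has 1.6 mm play or more; home, its half-way point is 11 mm above this point.
- hole2 (a point): centre of the mouth of gauge bore 2 of 4 (1 is the smallest), 29.6 mm in diameter, 12 mm deep, takes the 28 mm disc only; the point is at the block's top face, 36 mm above the worktop. In a bore that takes it a disc has 1.6 mm play or more; home, its half-way point is 11 mm above this point.
- hole3 (a point): centre of the mouth of gauge bore 3 of 4 (1 is the smallest), 34.6 mm in diameter, 12 mm deep, takes the 28 and 33 mm discs; the point is at the block's top face, 36 mm above the worktop. In a bore that takes it a disc has 1.6 mm play or more; home, its half-way point is 11 mm above this point.
- hole4 (a point): centre of the mouth of gauge bore 4 of 4 (1 is the smallest), 39.6 mm in diameter, 12 mm deep, takes all discs; the point is at the block's top face, 36 mm above the worktop. In a bore that takes it a disc has 1.6 mm play or more; home, its half-way point is 11 mm above this point.
- frame: low square steel frame without a floor, fixed to the worktop, 108 mm outside, 96 mm inside, 4 mm high; exactly one disc, the one to be sized, stands inside it. Origin: its centre, on the worktop.
- disc_p_mid (a point): plain steel press disc, loose, upright, 0.08 to 0.2 kg: round foot 12 mm thick, lower edge bevelled 1 mm, with a central grip stem 14 mm in diameter and 34 mm tall on top (46 mm in all). The three feet are 28, 33 and 38 mm across; which this is is not told. Point: on the axis, half-way up (23 mm above the underside); z along the axis.
- disc_q_mid (a point): plain steel press disc, loose, upright, 0.08 to 0.2 kg: round foot 12 mm thick, lower edge bevelled 1 mm, with a central grip stem 14 mm in diameter and 34 mm tall on top (46 mm in all). The three feet are 28, 33 and 38 mm across; which this is is not told. Point: on the axis, half-way up (23 mm above the underside); z along the axis.
- disc_r_mid (a point): plain steel press disc, loose, upright, 0.08 to 0.2 kg: round foot 12 mm thick, lower edge bevelled 1 mm, with a central grip stem 14 mm in diameter and 34 mm tall on top (46 mm in all). The three feet are 28, 33 and 38 mm across; which this is is not told. Point: on the axis, half-way up (23 mm above the underside); z along the axis.
- beaker_250: clear beaker, 72 mm across, 93 mm tall, a bystander; loose, origin at the centre of its underside
- timer: white timer, 24 x 66 x 62 mm, a bystander; loose, origin at the centre of its underside
- weight: small steel calibration weight, 27 mm across, 48 mm tall, a bystander; loose, origin at the centre of its underside
Things that resemble listed ones, but are neither listed nor needed, are in the scene too. Several things have the shape of the frame; the one meant has the colours described above.

How it is judged (in metres and radians):
On the way, in this order (a step that is already met when the one before it is completed fails the run):
1. a disc has been offered to the smallest bore: centred on it within 6 mm and touching the gauge with over 1 N ((((horizontal distance between disc_r_mid and hole1 below 0.006 m and contact force between disc_r and gauge above 1 N) or (horizontal distance between disc_r_mid and hole1 below 0.006 m and z of disc_r_mid in the frame of gauge below 0.043 m)) or ((horizontal distance between disc_p_mid and hole1 below 0.006 m and contact force between disc_p and gauge above 1 N) or (horizontal distance between disc_p_mid and hole1 below 0.006 m and z of disc_p_mid in the frame of gauge below 0.043 m)) or ((horizontal distance between disc_q_mid and hole1 below 0.006 m and contact force between disc_q and gauge above 1 N) or (horizontal distance between disc_q_mid and hole1 below 0.006 m and z of disc_q_mid in the frame of gauge below 0.043 m)))), for 0.04 s.
2. then offered to the second bore: touching there in the same way, or at least 2 mm into it ((((horizontal distance between disc_r_mid and hole2 below 0.006 m and contact force between disc_r and gauge above 1 N) or (horizontal distance between disc_r_mid and hole2 below 0.006 m and z of disc_r_mid in the frame of gauge below 0.043 m)) or ((horizontal distance between disc_p_mid and hole2 below 0.006 m and contact force between disc_p and gauge above 1 N) or (horizontal distance between disc_p_mid and hole2 below 0.006 m and z of disc_p_mid in the frame of gauge below 0.043 m)) or ((horizontal distance between disc_q_mid and hole2 below 0.006 m and contact force between disc_q and gauge above 1 N) or (horizontal distance between disc_q_mid and hole2 below 0.006 m and z of disc_q_mid in the frame of gauge below 0.043 m)))), for 0.04 s.
3. then either the 28 mm disc is home in the second bore and let go, or another disc has been offered to the third bore in the same way (((horizontal distance between disc_r_mid and hole2 below 0.003 m and z of disc_r_mid in the frame of gauge below 0.035 m and angle between disc_r_mid's own z axis and vertical below 0.06 rad and contact force between the fingers and disc_r below 0.1 N) or ((horizontal distance between disc_p_mid and hole3 below 0.006 m and contact force between disc_p and gauge above 1 N) or (horizontal distance between disc_p_mid and hole3 below 0.006 m and z of disc_p_mid in the frame of gauge below 0.043 m)) or ((horizontal distance between disc_q_mid and hole3 below 0.006 m and contact force between disc_q and gauge above 1 N) or (horizontal distance between disc_q_mid and hole3 below 0.006 m and z of disc_q_mid in the frame of gauge below 0.043 m)))), for 0.04 s.
At the end, for the whole second after the job is handed in: The disc that stood in the frame stands in the smallest bore that takes it (28 mm in the second, 33 mm in the third, 38 mm in the fourth), within 3 mm of the bore's centre, home within 2 mm, upright within 0.06 rad, released and at rest; no disc is left within 60 mm of the frame's centre ((((horizontal distance between disc_r_mid and hole2 below 0.003 m and z of disc_r_mid in the frame of gauge below 0.035 m and angle between disc_r_mid's own z axis and vertical below 0.06 rad and contact force between the fingers and disc_r below 0.1 N) and linear speed of disc_r below 0.01 m/s) or ((horizontal distance between disc_p_mid and hole3 below 0.003 m and z of disc_p_mid in the frame of gauge below 0.035 m and angle between disc_p_mid's own z axis and vertical below 0.06 rad and contact force between the fingers and disc_p below 0.1 N) and linear speed of disc_p below 0.01 m/s) or ((horizontal distance between disc_q_mid and hole4 below 0.003 m and z of disc_q_mid in the frame of gauge below 0.035 m and angle between disc_q_mid's own z axis and vertical below 0.06 rad and contact force between the fingers and disc_q below 0.1 N) and linear speed of disc_q below 0.01 m/s)) and horizontal distance between each of disc_r_mid, disc_p_mid, disc_q_mid and frame above 0.06 m); the robot touches nothing.
It fails at once if a disc pressed on the gauge with more than 25 N (contact force between any of disc_r, disc_p, disc_q and gauge above 25 N).
It fails at once if a disc more than 4 mm into a bore larger than the first that takes it ((horizontal distance between disc_r_mid and hole3 below 0.006 m and z of disc_r_mid in the frame of gauge below 0.041 m) or (horizontal distance between disc_r_mid and hole4 below 0.006 m and z of disc_r_mid in the frame of gauge below 0.041 m) or (horizontal distance between disc_p_mid and hole4 below 0.006 m and z of disc_p_mid in the frame of gauge below 0.041 m)).
It fails at once if a second disc moved by more than 10 mm (distance of each of disc_r_mid, disc_p_mid from where it was at the start of the episode above 0.01 m or distance of each of disc_r_mid, disc_q_mid from where it was at the start of the episode above 0.01 m or distance of each of disc_p_mid, disc_q_mid from where it was at the start of the episode above 0.01 m).
It fails at once if a bystander (beaker, timer, weight) moved by more than 20 mm (distance of any of beaker_250, timer, weight from where it was at the start of the episode above 0.02 m).
It also fails if it takes over 72 s, if anything falls off the work surface, if the arm or the gripper's body presses on something with over 40 N, if the wrist force passes 120 N, or if a joint passes its speed limit or range.

ROBOT

A 6-joint arm with a two-finger parallel gripper is mounted at the origin on a cart in front of the work surface, level with it; the furniture and walls round the work are solid. World frame = base frame: x ahead of the robot, y to its left, z up, the work surface at z = 0. Lengths are in mm, angles in rad, forces in N, time in s.
With the tool pointing down it reaches from about 300 to 1000 mm from the base axis. Payload 5.1 kg.
Tool frame: the origin (TCP) lies midway between the tips of the shut fingers; the grasp point (between the pads) lies 19 mm behind it; z points along the fingers, y is the direction in which the jaws open and shut (so a half turn about z gives the same grasp; the last joint's range is limited). The gripper opens to 95 mm and grips with 3 to 60 N. Pads are 20 mm wide; open, the fingers measure 119 mm over their backs; the gripper's body (75 mm by 180 mm) begins 59 mm behind the grasp point.
Start: joints at [-1.386, 0.124, 1.65, -0, 1.367, -0.083], TCP at [171.964, -626.828, 214.656] pointing down, gripper open.
Joint ranges: [-2.61, 2.61], [-1.02, 2.33], [0.03, 2.71], [-1.35, 4.49], [0.32, 2.68], [-2.91, 2.91]. Speed limits (rad/s): [2.57, 2.57, 3.14, 3.14, 3.14, 3.14].

INTERFACE

Orientations are given as a unit quaternion [x, y, z, w].
In Python, from plant import r, camera gives the robot as it stands.
- The arm moves only by the tool servo_tool, never from a script. Its argument "motion" is a list of rows, each a list of 3 entries, a list of its own where there are three numbers: the shift along the world's x, y, z in cm, then the turn, a rotation vector about the world's x, y, z in rad, then the finger opening in cm, from 0 to 9.51. A call has 1 to 10 rows; each row shifts and turns the commanded pose from where the row before left it; what a row does not reach is not made up. A row lasts 1/10 s, in which the tool goes at most 50 mm and 8.59 degrees, less where a joint would pass 70% of its speed; a pose out of reach is approached as far as the arm can. A call with a gripper value outside its range is refused whole. The fingers move at their own pace and stop on an object; "squeeze" is the grip in N (left out, the last holds). Time passes only in rows, so rows that do not move let the fingers close. It gives the time, the measured TCP pose, the force and the opening at its end, in the units of the state.
- r.sense(): the state, without advancing time (a new reading comes with each control period).
- camera(name): name is "side" or "top" or "wrist"; returns a dict with "pixels" (480x640x3 uint8, red, green, blue), "depth" (480x640 float32, mm along the optical axis (not along the pixel's ray), 0 where there is no reading), "K" (3x3 intrinsics, pixels), "world_from_camera" (4x4, takes a point from camera to world coordinates); the wrist camera has in their place "T_tool_cam" (4x4, takes a point from camera to tool coordinates, whose origin is the TCP and whose axes are the flange's). Camera axes: x right, y down, z forward; pixel columns grow to the right and rows downward; lengths in mm; the calibration is good to about 2 mm. A picture is of the moment at which its call begins: read the wrist's pose just before it.
- r.job_done(): hands the job in, once; it reports no verdict.
The state is a dict: "time_s": time; "joint_positions": joint angles; "qd": joint speeds; "joint_torque": joint torques, N m; "position": TCP position; "tool_rot": TCP orientation; "contact_force": force on the tool from outside, world axes, zero at the start; "ft_torque": the same for the moment, N m; "opening": finger opening in mm.
Only numpy, scipy, OpenCV 4.12 (cv2) and the standard library are available. Lean on these libraries where they do the work, as an engineer would, in place of code of your own. Each camera call takes 0.05 s, during which the arm holds its last target. There are 200 camera calls.

## Working session

There is one attempt and no reset: what is moved stays moved. The work goes in short steps, Python scripts to look and compute and a tool call to move; the robot and the scene stay as the last step left them, time stands still between calls to the robot, and variables do not carry over. Pictures are saved under pics/ and viewed, about 8 in all and at most 12, crops included, and the job is handed in when it is done.

Besides the shell and the picture viewer there is one more tool, called after "Emit:" by a JSON object that holds its "api" and its "payload". servo_tool: Moves the arm, as the interface text tells. Its arguments: {"type":"object","properties":{"motion":{"type":"array","items":{"type":"array"}},"squeeze":{"type":"number"}},"required":["motion"]}

```bash
mkdir -p pics
cat > h.py <<'E'
import numpy as np, cv2
from plant import r, camera
from scipy.spatial.transform import Rotation as R
def snap(n,f=None):
    s=r.sense(); c=camera(n)
    if n=="wrist":
        T=np.eye(4);T[:3,:3]=R.from_quat(s["tool_rot"]).as_matrix();T[:3,3]=s["position"]
        c["world_from_camera"]=T@np.array(c["T_tool_cam"])
    if f: cv2.imwrite("pics/"+f,c["pixels"][:,:,::-1])
    return c
def plane(c,uv,z):
    K=np.array(c["K"]);T=np.array(c["world_from_camera"])
    uv=np.atleast_2d(uv).astype(float)
    d=np.c_[(uv-K[:2,2])/[K[0,0],K[1,1]],np.ones(len(uv))]@T[:3,:3].T
    o=T[:3,3]; return o+d*((z-o[2])/d[:,2])[:,None]
def cloud(c):
    v,u=np.mgrid[:480,:640];K=np.array(c["K"]);T=np.array(c["world_from_camera"]);D=c["depth"]
    P=np.stack([(u-K[0,2])/K[0,0]*D,(v-K[1,2])/K[1,1]*D,D],-1)
    return P@T[:3,:3].T+T[:3,3]
E
python3 - <<'E'
from h import *
for n in("top","side"):
    c=snap(n,n+".png");P=cloud(c);np.savez(n+".npz",**c)
    print(n,np.array(c["world_from_camera"])[:3].round(2).tolist(),np.array(c["K"])[0].round(1))
print(r.sense())
E
```

```text
top [[0.02, -0.99, 0.11, 463.72], [-1.0, -0.02, -0.0, -80.37], [0.0, -0.11, -0.99, 1159.82]] [527.6   0.  321.2]
side [[0.95, -0.17, 0.27, 337.64], [-0.32, -0.53, 0.79, -812.34], [0.0, -0.83, -0.56, 585.23]] [535.    0.  321.7]
{'time_s': 0.1, 'joint_positions': array([-1.38561790e+00,  1.24425660e-01,  1.65152114e+00,  1.97576929e-05,
        1.36753911e+00, -8.25681804e-02]), 'qd': array([ 0.00148195, -0.00122097, -0.00289831,  0.00098327, -0.00129081,
        0.00015975]), 'joint_torque': array([ 8.16888019e-05, -4.18880904e+01, -3.61095285e+01,  7.76469195e-02,
        4.62030794e-02, -7.99721693e-05]), 'position': array([ 171.852493  , -626.26305172,  213.52883646]), 'tool_rot': array([ 9.91052168e-01,  1.33471734e-01, -3.88846283e-05, -9.45877135e-04]), 'contact_force': array([-0.38180614, -0.71994114,  0.24462573]), 'ft_torque': array([-0.00265781, -0.02320812, -0.04549511]), 'opening': 95.17781504663901}
```

View pics/top.png

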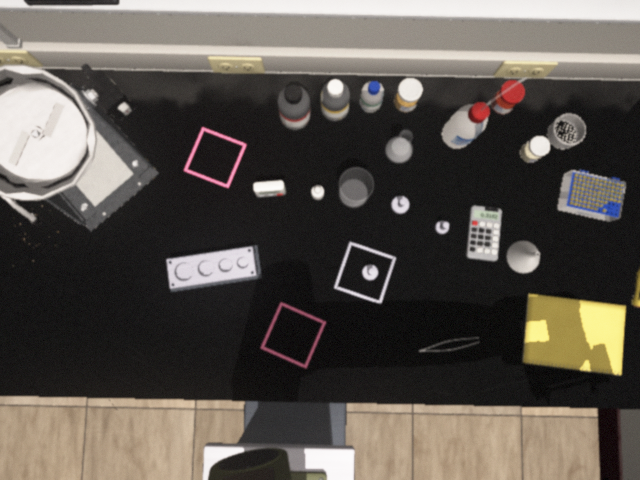

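View pics/side.png

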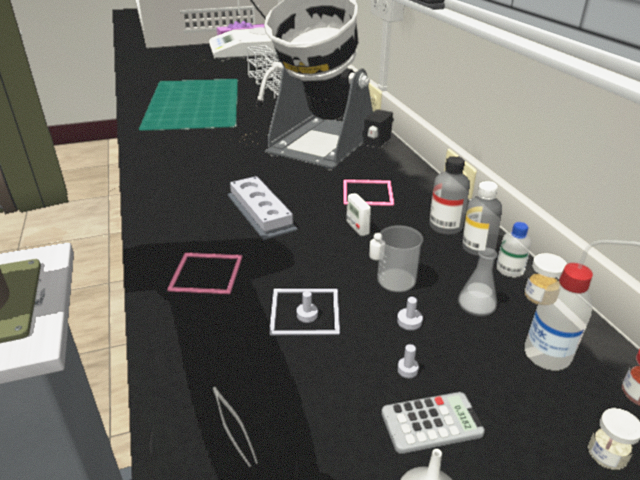

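Top view: steel frame at about (365,272) with its disc at (370,271). The gauge is at about (212,268), with bores shrinking to the right, at (183,270), (206,267), (225,265) and (242,263). The side view shows the same disc at (307,305) and the gauge at (262,205). The pink frames are decoys.

Run:
```python
from h import *
def ray(c,uv):
    T=c["world_from_camera"];K=c["K"]
    d=T[:3,:3]@np.array([(uv[0]-K[0,2])/K[0,0],(uv[1]-K[1,2])/K[1,1],1]);return T[:3,3],d/np.linalg.norm(d)
t=dict(np.load("top.npz"));s=dict(np.load("side.npz"))
for n,a,b in(("disc stem top",(371,268),(307,293)),("bore1",(242,263),(276,213)),("bore4",(183,270),(242,185))):
    o1,d1=ray(t,a);o2,d2=ray(s,b)
    x=np.linalg.lstsq(np.c_[d1,-d2],o2-o1,rcond=None)[0];p,q=o1+d1*x[0],o2+d2*x[1]
    print(n,((p+q)/2).round(1),"gap",np.linalg.norm(p-q).round(1))
# top-view: components of bright things, depth cloud heights
for c,nm,boxes in((t,"top",{"disc":(345,250,385,295),"gauge":(160,240,265,295)}),(s,"side",{"disc":(290,285,325,325),"gauge":(220,170,300,240)})):
    P=cloud(c)
    for k,(a,b,d,e) in boxes.items():
        Q=P[b:e,a:d].reshape(-1,3);Q=Q[(Q[:,2]>8)&(Q[:,2]<70)]
        for lo,hi in((8,20),(28,39),(40,52)):
            S=Q[(Q[:,2]>lo)&(Q[:,2]<hi)]
            if len(S)>5: print(nm,k,lo,len(S),np.median(S,0).round(1),S.min(0).round(1),S.max(0).round(1))
print("frame c",plane(t,[(365,272)],4))
# gauge bores from the top view at z=36
for uv in((183,270),(206,267),(225,265),(242,263)): print(plane(t,[uv],36)[0].round(1))
```

```text
disc stem top [ 527.3 -187.4   45.3] gap 3.1
bore1 [539.8  85.8  32.8] gap 11.0
bore4 [509.8 211.8  38. ] gap 13.8
top disc 8 147 [ 523.9 -186.6   12.5] [ 506.9 -219.3    8.1] [ 569.3 -134.1   17.5]
top disc 40 35 [ 522.6 -188.    46.2] [ 516.3 -194.    40. ] [ 529.  -181.9   51.6]
top gauge 8 114 [505.5 129.7   9.6] [474.2  48.    8. ] [578.1 250.3  20. ]
top gauge 28 1722 [525.4 145.1  35.7] [480.1  56.2  28. ] [571.4 247.2  39. ]
top gauge 40 56 [528.5 130.5  40.6] [484.3  59.8  40. ] [566.1 242.1  42.5]
side disc 8 219 [ 521.7 -193.8   12. ] [ 507.8 -206.1    8.2] [ 540.8 -171.    20. ]
side disc 28 44 [ 522.  -193.5   33.7] [ 517.1 -196.3   28.6] [ 529.1 -185.5   38.6]
side disc 40 61 [ 524.  -190.5   45.3] [ 517.4 -196.5   40.4] [ 531.2 -181.1   48. ]
side gauge 8 187 [514.   67.5  16.2] [481.2  53.7   8. ] [574.8 235.4  20. ]
side gauge 28 1331 [527.2 136.4  35.6] [480.9  55.2  28. ] [573.  248.8  38.9]
frame c [[ 522.1975244  -178.68182682    4.        ]]
[516.7 211.3  36. ]
[524.1 162.7  36. ]
[529.2 122.4  36. ]
[534.2  86.4  36. ]
```

Emit:
{"api": "servo_tool", "payload": {"motion": [[[0,0,4],[0,0,0],9.5],[[2.5,3.1,1],[0,0,0],9.5],[[2.5,3.1,0],[0,0,0],9.5],[[2.5,3.1,0],[0,0,0],9.5],[[2.5,3.1,0],[0,0,0],9.5],[[2.5,3.1,0],[0,0,0],9.5],[[2.5,3.1,0],[0,0,0],9.5],[[2.5,3.1,0],[0,0,0],9.5],[[2.5,3.1,0],[0,0,0],9.5],[[2.5,3.1,0],[0,0,0],9.5]]}}

```text
time_s: 1.1
position: [397.5, -346.2, 264.2]
tool_rot: [0.991, 0.133, -0.0, -0.0]
contact_force: [0.4, -0.3, 0.6]
opening: 94.6
```

Emit:
{"api": "servo_tool", "payload": {"motion": [[[2.5,3.1,0],[0,0,0],6],[[2.5,3.1,0],[0,0,0],6],[[2.5,3.1,-1],[0,0,0],6],[[2.5,3.1,-1],[0,0,0],6],[[2.5,3.1,-1],[0,0,0],6],[[0,0,0],[0,0,0],6],[[0,0,0],[0,0,0],6]]}}

```text
time_s: 1.8
position: [521.8, -192.1, 233.8]
tool_rot: [0.991, 0.134, -0.001, -0.0]
contact_force: [-1.0, -1.3, 0.6]
opening: 59.9
```

Run:
```python
from h import *
c=snap("wrist","w1.png");np.savez("w1.npz",**c);s=r.sense();print(s["position"],s["tool_rot"],s["joint_positions"],s["contact_force"]);print(c["T_tool_cam"])
```

```text
[ 521.65521197 -192.93673277  234.36804304] [ 9.91024496e-01  1.33679746e-01 -4.15541939e-04 -1.11608362e-05] [-4.50539562e-01 -9.49631859e-02  1.83829464e+00 -4.46623798e-04
  1.39896660e+00  8.52170999e-01] [-0.45042187  0.44392342  0.94612123]
[[-5.33677581e-04 -9.66201526e-01 -2.57787368e-01  7.23874861e+01]
 [ 9.99999379e-01 -7.67948934e-04  8.08093059e-04  2.45202266e-01]
 [-9.78748281e-04 -2.57786777e-01  9.66201335e-01 -1.70307672e+02]
 [ 0.00000000e+00  0.00000000e+00  0.00000000e+00  1.00000000e+00]]
```

View pics/w1.png

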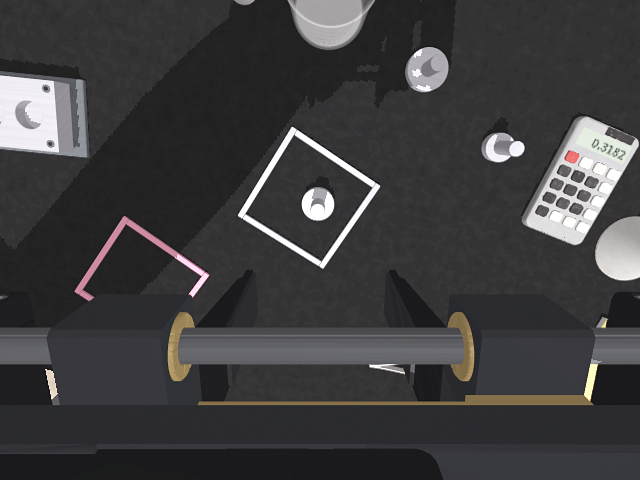

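Wrist view: the disc stands in the steel frame, with its foot at about (318,203) and its stem top at about (318,211). The gauge's small end is at top left.

```bash
cat >> h.py <<'E'
def disc(c,uv,rad=35):
    g=cv2.cvtColor(c["pixels"],cv2.COLOR_RGB2GRAY);m=((g>105)*255).astype(np.uint8)
    n,l,st,ce=cv2.connectedComponentsWithStats(m)
    k=min((k for k in range(1,n) if st[k,4]>150),key=lambda k:np.hypot(*(ce[k]-uv)))
    ct=cv2.findContours((l==k).astype(np.uint8),0,1)[0][0]
    (x,y),rr=cv2.minEnclosingCircle(ct);return (x,y),rr,st[k]
E
python3 - <<'E'
from h import *
c=dict(np.load("w1.npz"));u,rr,st=disc(c,(318,203));print(u,rr,st)
p=plane(c,[u,(u[0]+rr,u[1])],11);print("foot",p,"dia",2*np.linalg.norm(p[0]-p[1]))
P=cloud(c)[170:240,280:355].reshape(-1,3)
for lo,hi in((8,16),(40,50)):
    S=P[(P[:,2]>lo)&(P[:,2]<hi)];print(len(S),S.mean(0),S.min(0),S.max(0))
E
```

```text
(317.69732666015625, 203.7240753173828) 16.940296173095703 [301 187  33  34 871]
foot [[ 524.0768478  -188.88887172   11.        ]
 [ 528.68940525 -205.60654082   11.        ]] dia 34.68464480401004
587 [ 526.05479361 -188.05008506   12.15733574] [ 507.58569278 -204.79372946    8.22506308] [ 540.49524154 -172.16563259   15.95569994]
181 [ 524.5091815  -188.33126021   45.92081164] [ 517.47030096 -195.05313091   40.0364816 ] [ 530.92077704 -181.63500786   48.20848425]
```

Emit:
{"api": "servo_tool", "payload": {"motion": [[[0.26,0.42,-4],[0,0,0],6],[[0,0,-4],[0,0,0],6],[[0,0,-4],[0,0,0],6],[[0,0,-3],[0,0,0],6],[[0,0,-2],[0,0,0],6],[[0,0,-2],[0,0,0],6],[[0,0,-1],[0,0,0],6],[[0,0,-1],[0,0,0],6],[[0,0,-0.5],[0,0,0],6],[[0,0,0],[0,0,0],6]]}}

```text
time_s: 2.85
position: [524.5, -188.9, 19.6]
tool_rot: [0.991, 0.133, -0.0, -0.0]
contact_force: [0.7, 0.6, -0.2]
opening: 60.0
```

Emit:
{"api": "servo_tool", "payload": {"motion": [[[0,0,-0.2],[0,0,0],4],[[0,0,0],[0,0,0],3],[[0,0,0],[0,0,0],2.2],[[0,0,0],[0,0,0],1.6],[[0,0,0],[0,0,0],1.0],[[0,0,0],[0,0,0],1.0],[[0,0,0],[0,0,0],1.0],[[0,0,0],[0,0,0],1.0]], "squeeze": 20}}

```text
time_s: 3.65
position: [524.6, -188.5, 17.7]
tool_rot: [0.991, 0.133, -0.0, -0.0]
contact_force: [-0.6, 1.0, 0.8]
opening: 13.5
```

Emit:
{"api": "servo_tool", "payload": {"motion": [[[0,0,1],[0,0,0],1.0],[[0,0,3],[0,0,0],1.0],[[0,0,4],[0,0,0],1.0],[[0,0,4],[0,0,0],1.0],[[-0.5,3,3],[0,0,0],1.0],[[-0.5,3,3],[0,0,0],1.0],[[-0.5,3.5,2],[0,0,0],1.0],[[-0.5,3.5,0],[0,0,0],1.0],[[-0.5,3.5,0],[0,0,0],1.0],[[-0.5,3.5,0],[0,0,0],1.0]]}}

```text
time_s: 4.65
position: [494.0, 12.6, 218.4]
tool_rot: [0.991, 0.133, 0.0, 0.0]
contact_force: [0.7, -0.3, -1.3]
opening: 13.6
```

Emit:
{"api": "servo_tool", "payload": {"motion": [[[-0.5,3.5,0],[0,0,0],1.0],[[-0.5,3.5,0],[0,0,0],1.0],[[-0.5,3.5,0],[0,0,0],1.0],[[-0.5,3,0],[0,0,0],1.0],[[-0.5,0,0],[0,0,0],1.0],[[0,0,0],[0,0,0],1.0],[[0,0,0],[0,0,0],1.0],[[0,0,0],[0,0,0],1.0]]}}

```text
time_s: 5.45
position: [469.8, 145.4, 217.7]
tool_rot: [0.991, 0.133, 0.0, 0.0]
contact_force: [-1.1, -0.4, -1.4]
opening: 13.7
```

Run:
```python
from h import *
c=snap("wrist","w2.png");np.savez("w2.npz",**c);s=r.sense();print(s["position"],s["contact_force"],s["opening"])
```

```text
[469.83434983 145.44371471 217.69927548] [ 0.4598512  -0.00851855 -0.55408839] 13.391692279563149
```

View pics/w2.png

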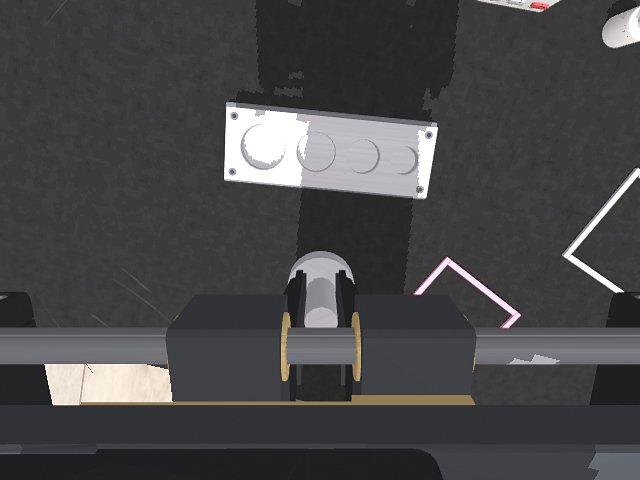

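The gauge is in view with bores 4 to 1 at (264,146), (316,151), (363,156) and (404,160). The held disc is at (322,270).

```bash
cat >> h.py <<'E'
def gauge(c,box,z=None):
    a,b,d,e=box;P=cloud(c);Z=P[...,2]
    blk=np.zeros(Z.shape,np.uint8);blk[b:e,a:d]=((Z[b:e,a:d]>27)&(Z[b:e,a:d]<45))
    zt=np.median(Z[blk>0]);print("top z",zt, blk.sum())
    n,l,st,ce=cv2.connectedComponentsWithStats(blk);k=1+np.argmax(st[1:,4])
    ct=max(cv2.findContours((l==k).astype(np.uint8),0,1)[0],key=cv2.contourArea)
    W=plane(c,ct[:,0,:],36)[:,:2].astype(np.float32)
    R0=cv2.minAreaRect(W);print("block",R0)
    fill=np.zeros(Z.shape,np.uint8);cv2.drawContours(fill,[cv2.convexHull(ct)],-1,1,-1)
    fill=cv2.erode(fill,np.ones((9,9)))
    h=((fill>0)&(Z<zt-2.5)).astype(np.uint8)
    cs=[]
    n,l,st,ce=cv2.connectedComponentsWithStats(h)
    for k in range(1,n):
        if st[k,4]>60:
            q=max(cv2.findContours((l==k).astype(np.uint8),0,1)[0],key=cv2.contourArea)
            w=plane(c,q[:,0,:],36)[:,:2].astype(np.float32)
            (x,y),rr=cv2.minEnclosingCircle(w);E=cv2.fitEllipse(w)
            print("bore px",ce[k].round(1),"enc",np.round([x,y,2*rr],1),"ell",np.round(E[0],1),np.round(E[1],1))
E
python3 - <<'E'
from h import *
c=dict(np.load("w2.npz"));gauge(c,(200,85,460,215))
t=dict(np.load("top.npz"));gauge(t,(155,235,270,300))
for uv in((264,146),(316,151),(363,156),(404,160)):print(plane(c,[uv],36)[0].round(1))
# held disc relative to tcp
print(plane(c,[(322,270)],217.7-17+11))
E
```

```text
top z 36.20686302703109 10831
block ((526.0066528320312, 152.38731384277344), (62.03322219848633, 184.10275268554688), 9.816777229309082)
bore px [262.6 146.2] enc [516.  210.5  39.1] ell [516.1 210.5] [38.2 38.2]
bore px [315.5 151.4] enc [524.  164.3  34.2] ell [524.1 164.2] [33.1 33.5]
bore px [362.4 156. ] enc [531.2 123.   29.1] ell [531.2 123. ] [28.2 28.4]
bore px [403.6 160.1] enc [537.5  86.4  24.4] ell [537.5  86.6] [23.  23.5]
top z 35.91917325911652 1920
block ((525.06689453125, 151.26876831054688), (62.636802673339844, 185.13674926757812), 9.802350997924805)
bore px [242.6 262. ] enc [535.4  84.3  30.4] ell [536.4  85.1] [22.4 26. ]
bore px [193.  269.2] enc [520.4 188.   86.7] ell [518.2 192.4] [38.4 90.5]
bore px [225.2 264.7] enc [529.2 121.4  32. ] ell [530.  121.9] [27.9 28.8]
[516.8 209.3  36. ]
[524.7 163.9  36. ]
[531.5 122.5  36. ]
[537.8  86.2  36. ]
[[478.98323809 146.80042495 211.7       ]]
```

Emit:
{"api": "servo_tool", "payload": {"motion": [[[2.3,-2,-2],[0,0,0],1.0],[[2.3,-2,-3],[0,0,0],1.0],[[2.2,-1.9,-3],[0,0,0],1.0],[[0,0,-3],[0,0,0],1.0],[[0,0,-2.5],[0,0,0],1.0],[[0,0,-1.3],[0,0,0],1.0],[[0,0,-0.8],[0,0,0],1.0],[[0,0,0],[0,0,0],1.0],[[0,0,0],[0,0,0],1.0]], "squeeze": 30}}

```text
time_s: 6.4
position: [538.6, 87.4, 63.0]
tool_rot: [0.991, 0.134, 0.001, 0.0]
contact_force: [0.3, 0.3, -1.1]
opening: 13.5
```

Emit:
{"api": "servo_tool", "payload": {"motion": [[[0,0,-0.4],[0,0,0],1.0],[[0,0,-0.2],[0,0,0],1.0],[[0,0,-0.1],[0,0,0],1.0],[[0,0,-0.1],[0,0,0],1.0],[[0,0,0],[0,0,0],1.0]]}}

```text
time_s: 6.9
position: [537.7, 87.4, 53.8]
tool_rot: [0.991, 0.134, 0.0, 0.0]
contact_force: [-0.0, 0.1, -1.9]
opening: 13.4
```

Emit:
{"api": "servo_tool", "payload": {"motion": [[[0,0,-0.1],[0,0,0],1.0],[[0,0,-0.1],[0,0,0],1.0],[[0,0,0],[0,0,0],1.0],[[0,0,0],[0,0,0],1.0]]}}

```text
time_s: 7.3
position: [537.8, 87.4, 52.3]
tool_rot: [0.991, 0.133, 0.0, -0.0]
contact_force: [-2.7, -0.0, 4.4]
opening: 13.2
```

Run:
```python
from h import *
s=r.sense();print(s["position"],s["contact_force"],s["ft_torque"])
c=snap("wrist","w3.png");print(disc(c,(320,270)))
```

```text
[537.8019868   87.40809539  52.28267401] [-2.71377066 -0.03809689  4.37100306] [0.00960889 0.52419321 0.00842963]
((285.5, 347.0), 33.094661712646484, array([281, 314,  10,  67, 375], dtype=int32))
```

View pics/w3.png

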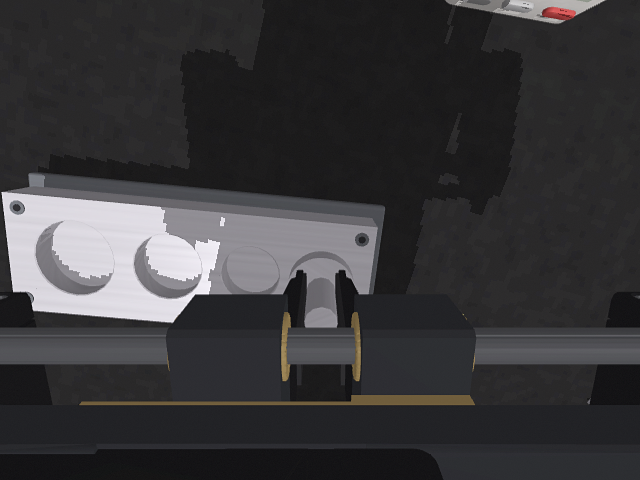

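The disc rests on bore 1's rim at (320,265), with no entry and about 5 N net. Bores 2 to 4 are visible close up at (250,268), (168,265) and (75,257). I'll lift and re-measure.

Emit:
{"api": "servo_tool", "payload": {"motion": [[[0,0,0.5],[0,0,0],1.0],[[0,0,2],[0,0,0],1.0],[[-0.3,1.5,1],[0,0,0],1.0],[[-0.35,2.1,0],[0,0,0],1.0],[[0,0,0],[0,0,0],1.0],[[0,0,0],[0,0,0],1.0]]}}

```text
time_s: 7.95
position: [530.6, 124.0, 86.2]
tool_rot: [0.991, 0.134, -0.0, 0.0]
contact_force: [0.6, -0.4, -2.6]
opening: 13.1
```

Run:
```python
from h import *
c=snap("wrist","w4.png");s=r.sense();print(s["position"],s["contact_force"])
gauge(c,(0,120,450,330))
Z=cloud(c);S=Z[200:345,285:360].reshape(-1,3);S=S[(S[:,2]>s["position"][2]-10)&(S[:,2]<s["position"][2]+0)];print(len(S),S.min(0),S.max(0),S.mean(0))
```

```text
[530.6233854  123.59216226  86.12659122] [-0.00213507  0.26635157 -2.09026513]
top z 36.11738197243851 19958
block ((526.8016967773438, 152.7088623046875), (63.85700225830078, 184.1302032470703), 9.809803009033203)
bore px [172.4 243.9] enc [516.3 210.4  39. ] ell [516.5 210.4] [37.5 38.4]
bore px [251.7 251.3] enc [524.4 164.3  34.1] ell [524.5 164.2] [32.9 33.5]
bore px [322.5 246.4] enc [532.7 123.2  28.9] ell [536.6 124.2] [17.5 27.3]
bore px [383.1 263.9] enc [537.8  86.7  24.3] ell [537.8  86.7] [22.9 23.5]
1116 [528.38212088 108.68726348  76.13259055] [546.79589107 139.91628037  86.10341581] [540.21066737 126.37284033  80.65692133]
```

View pics/w4.png

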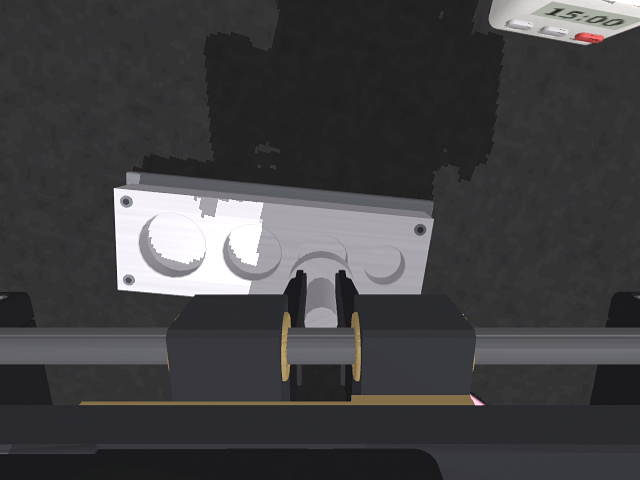

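The foot hovers over bore 2 at (320,255). Bores 3 and 4 measure within 0.5 mm of the earlier fix. I'll offer it there.

Emit:
{"api": "servo_tool", "payload": {"motion": [[[0.06,-0.07,-1.5],[0,0,0],1.0],[[0,0,-0.8],[0,0,0],1.0],[[0,0,-0.4],[0,0,0],1.0],[[0,0,-0.2],[0,0,0],1.0],[[0,0,-0.2],[0,0,0],1.0],[[0,0,-0.1],[0,0,0],1.0],[[0,0,-0.1],[0,0,0],1.0],[[0,0,-0.1],[0,0,0],1.0],[[0,0,0],[0,0,0],1.0],[[0,0,0],[0,0,0],1.0]]}}

```text
time_s: 9.0
position: [532.0, 122.7, 53.3]
tool_rot: [0.991, 0.134, 0.0, 0.0]
contact_force: [-1.1, -0.3, 2.0]
opening: 13.6
```

Emit:
{"api": "servo_tool", "payload": {"motion": [[[0,0,-0.1],[0,0,0],1.0],[[0,0,0],[0,0,0],1.0],[[0,0,0],[0,0,0],1.0]]}}

```text
time_s: 9.3
position: [532.1, 122.7, 52.3]
tool_rot: [0.991, 0.134, 0.0, -0.0]
contact_force: [-2.0, -0.1, 5.5]
opening: 13.6
```

Emit:
{"api": "servo_tool", "payload": {"motion": [[[0,0,0.5],[0,0,0],1.0],[[0,0,1.2],[0,0,0],1.0],[[-0.36,2.1,0],[0,0,0],1.0],[[-0.4,2.06,0],[0,0,0],1.0],[[0,0,0],[0,0,0],1.0],[[0,0,0],[0,0,0],1.0]]}}

```text
time_s: 9.9
position: [523.9, 164.3, 68.7]
tool_rot: [0.991, 0.134, -0.0, 0.0]
contact_force: [0.1, 0.7, -1.0]
opening: 13.4
```

Run:
```python
from h import *
for i in range(2):
    c=snap("wrist","w5.png");s=r.sense();print(s["position"],s["contact_force"])
gauge(c,(60,120,560,330))
z=s["position"][2]
Z=cloud(c);S=Z[200:345,285:360].reshape(-1,3);S=S[(S[:,2]>z-9)&(S[:,2]<z-3.5)];print(len(S),S.min(0),S.max(0))
# foot front arc -> circle fit, radius fixed by hypotheses
d=S[:,:2]-s["position"][:2];rr=np.hypot(*d.T);print("max radius about TCP",np.percentile(rr,98))
ang=np.degrees(np.arctan2(d[:,1],d[:,0]))
for a in range(-60,75,15):
    m=abs(ang-a)<7
    if m.sum()>5:print(a,m.sum(),rr[m].max().round(1))
```

```text
[523.95382882 163.96891301  68.63772354] [-0.6097175   0.2465721  -2.57487526]
[524.03487563 163.78633827  68.6282212 ] [ 0.12652363 -0.40437789 -2.39311202]
top z 36.14464661905464 19475
block ((526.9599609375, 152.54916381835938), (63.908992767333984, 183.96722412109375), 9.841104507446289)
bore px [234.3 259.9] enc [516.4 210.6  39. ] ell [516.5 210.6] [37.8 38.3]
bore px [316.9 250.6] enc [525.  164.9  33.9] ell [516.6 161.1] [36.6 47. ]
bore px [393.9 273.5] enc [531.6 123.4  29.1] ell [532.4 123.6] [25.7 29. ]
bore px [459.6 280.7] enc [537.5  86.7  24.2] ell [537.9  86.9] [22.8 22.9]
1005 [521.89615433 148.75357498  59.63668558] [540.21237537 179.87103762  65.08050282]
max radius about TCP 16.202987612948668
-60 16 16.5
-45 53 16.4
-30 84 16.3
-15 131 16.1
0 128 16.2
15 127 16.3
30 128 16.2
45 125 16.0
60 81 16.2
```

The foot radius is 16.3 mm about the TCP, so it is the 33 mm disc and it is centred in the grip. Lowering into bore 3.

Emit:
{"api": "servo_tool", "payload": {"motion": [[[0.04,0.04,-0.8],[0,0,0],1.0],[[0,0,-0.4],[0,0,0],1.0],[[0,0,-0.2],[0,0,0],1.0],[[0,0,-0.1],[0,0,0],1.0],[[0,0,-0.1],[0,0,0],1.0],[[0,0,-0.1],[0,0,0],1.0],[[0,0,0],[0,0,0],1.0],[[0,0,0],[0,0,0],1.0]]}}

```text
time_s: 10.8
position: [524.6, 164.7, 51.8]
tool_rot: [0.991, 0.134, 0.0, 0.0]
contact_force: [0.2, 0.1, -2.1]
opening: 13.5
```

It's entering with no contact force. Continuing down.

Emit:
{"api": "servo_tool", "payload": {"motion": [[[0,0,-0.2],[0,0,0],1.0],[[0,0,-0.2],[0,0,0],1.0],[[0,0,-0.2],[0,0,0],1.0],[[0,0,-0.2],[0,0,0],1.0],[[0,0,-0.1],[0,0,0],1.0],[[0,0,0],[0,0,0],1.0],[[0,0,0],[0,0,0],1.0]]}}

```text
time_s: 11.5
position: [524.5, 164.7, 42.7]
tool_rot: [0.991, 0.133, 0.0, -0.0]
contact_force: [-0.0, 0.3, -1.4]
opening: 13.4
```

Emit:
{"api": "servo_tool", "payload": {"motion": [[[0,0,-0.1],[0,0,0],1.0],[[0,0,-0.05],[0,0,0],1.0],[[0,0,0],[0,0,0],1.0],[[0,0,0],[0,0,0],1.0]]}}

```text
time_s: 11.9
position: [524.7, 164.7, 41.5]
tool_rot: [0.991, 0.133, 0.0, -0.0]
contact_force: [-0.9, 0.3, 0.8]
opening: 13.6
```

Bottomed at a light contact of about 2.5 N, right at the expected height. Releasing and withdrawing.

Emit:
{"api": "servo_tool", "payload": {"motion": [[[0,0,0],[0,0,0],1.6],[[0,0,0],[0,0,0],2.2],[[0,0,0],[0,0,0],3],[[0,0,0],[0,0,0],4],[[0,0,0],[0,0,0],4],[[0,0,1],[0,0,0],4],[[0,0,3],[0,0,0],4],[[0,0,4],[0,0,0],4],[[-1,0,4],[0,0,0],4],[[-2,0,3],[0,0,0],4]]}}

```text
time_s: 12.9
position: [495.8, 164.8, 195.2]
tool_rot: [0.991, 0.133, 0.002, -0.0]
contact_force: [0.7, 0.1, 1.5]
opening: 40.3
```

Emit:
{"api": "servo_tool", "payload": {"motion": [[[-2,0,1],[0,0,0],4],[[0,0,0],[0,0,0],4],[[0,0,0],[0,0,0],4]]}}

```text
time_s: 13.2
position: [474.6, 164.7, 201.5]
tool_rot: [0.991, 0.134, 0.001, -0.0]
contact_force: [-0.8, -0.3, 0.2]
opening: 40.0
```

Run:
```python
from h import *
c=snap("wrist","w6.png");s=r.sense();print(s["position"],s["contact_force"],s["opening"])
P=cloud(c);Z=P.reshape(-1,3);S=Z[(np.hypot(Z[:,0]-524.5,Z[:,1]-164.4)<25)]
top=S[(S[:,2]>64)&(S[:,2]<80)];print("stem top",len(top),top.min(0),top.max(0),np.median(top,0))
ft=S[(S[:,2]<45)&(np.hypot(S[:,0]-524.5,S[:,1]-164.4)<15)];print("foot z",np.percentile(ft[:,2],[5,50,95]))
```

```text
[474.47570507 164.58827003 200.62599648] [ 0.10662109 -0.04483756 -1.10666365] 39.630697462124786
stem top 260 [517.67409264 157.25922767  64.3500823 ] [531.06791245 170.84380914  72.16969887] [524.42559468 164.33414579  70.15393409]
foot z [34.95726158 36.24458389 37.45370986]
```

View pics/w6.png

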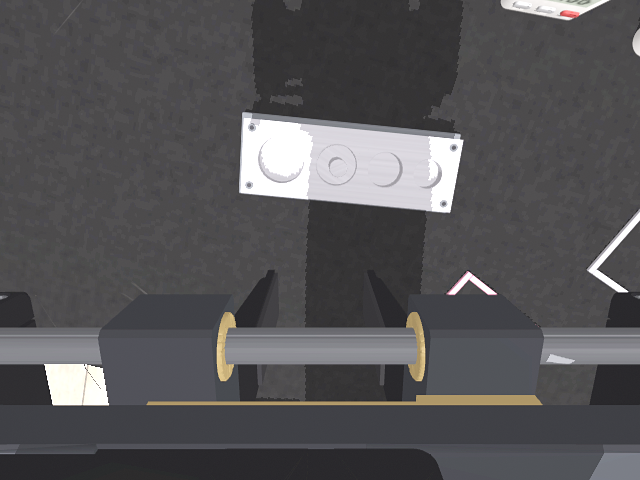

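The disc stands in bore 3 at (337,164). The foot is flush at z 36.2, the stem top is at z 70 (36 + 34), and it sits at (524.4, 164.3) with the stem centred. The robot is clear of everything, so I'm handing in.

```bash
python3 -c "
from h import *
r.job_done()"
```

```text
the job is handed in; nothing more can be done
```

The disc in the steel frame is the 33 mm one, and it now stands home in bore 3. The job is handed in after about 13 s of robot time.

- **Bore 1:** it stopped on the rim, pressing with about 5 to 6 N.
- **Bore 2:** it stopped on the rim again, pressing with about 7.5 N. A wrist-camera check while moving on to bore 3 gave a foot radius of about 16.3 mm, which fits the 33 mm disc.
- **Bore 3:** it went in with no measurable force and touched bottom at about 2.5 N. I then let go and withdrew.

**Last checks:**
- **Depth:** the foot face is at z 36.2 mm, against 36 for flush. The stem top is at 70.2 mm, against 70.
- **Position:** the stem centre is at (524.4, 164.3), within about 0.5 mm of the measured bore centre.
- **Clearance:** the fingers are open and more than 100 mm clear of the disc.
- **Not checked:** I did not take a final picture of the other two discs and the bystanders. The arm never went down near them.

No checks failed or disagreed in a way that mattered. The top camera's rough bore positions were 1 to 2 mm off the wrist camera's, and I used the wrist camera's.

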